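# Raise the splash shield in front of the open beaker

## Robot

A 6-joint arm with a two-finger parallel gripper is mounted at the origin on a cart in front of the work surface, level with it; the furniture and walls round the work are solid. World frame = base frame: x ahead of the robot, y to its left, z up, the work surface at z = 0. Lengths are in m, angles in rad, forces in N, time in s.
With the tool pointing down it reaches from about 0.225 to 0.725 m from the base axis. Payload 3.1 kg.
Tool frame: the origin (TCP) lies midway between the tips of the shut fingers; the grasp point (between the pads) lies 19 mm behind it; z points along the fingers, y is the direction in which the jaws open and shut (so a half turn about z gives the same grasp; the last joint's range is limited). The gripper opens to 85 mm and grips with 20 to 120 N. Pads are 22 mm wide; open, the fingers measure 114 mm over their backs; the gripper's body (76 mm by 85 mm) begins 54 mm behind the grasp point. The pads swing forward as they close: fully open they stand 13 mm farther back than shut.
Start: joints at [1.058, 0.048, 0.099, 1.622, 0, 1.443], TCP at [0.197, 0.487, 0.231] pointing down, gripper open.
Joint ranges: [-2.91, 2.91], [-0.99, 1.94], [-1.21, 1.42], [-2.12, 2.29], [-1.49, 1.47], [-3.14, 3.14]. Speed limits (rad/s): [2.79, 2.79, 3.14, 3.14, 3.14, 3.14].

## Interface

Orientations are given as a rotation vector (axis times angle).
In Python, from plant import get_obs, read_camera, camera_info, close_job gives the robot as it stands.
- The arm moves only by the tool step_arm, never from a script. Its argument "series" is text: rows parted by semicolons, each of 7 numbers parted by spaces: the turn, a rotation vector about the world's x, y, z in rad, then the shift along the world's x, y, z in mm, then the closure, from -1 (fully open) to 1 (shut), so that 0 is half open. A call has 1 to 12 rows; each row shifts and turns the pose as measured when the row begins; what a row does not reach is not made up. A row lasts 1/10 s, in which the tool goes at most 50 mm and 8.59 degrees, less where a joint would pass 70% of its speed; a pose out of reach is approached as far as the arm can. A call with a gripper value outside its range is refused whole. The fingers move at their own pace and stop on an object; "grip_force" is the grip in N (left out, the last holds). Time passes only in rows, so rows that do not move let the fingers close. It gives the time, the measured TCP pose, the force and the opening at its end, in the units of the state.
- get_obs(): the state, without advancing time (a new reading comes with each control period).
- read_camera(name): name is "scene" or "top"; returns the picture (384x512x3 uint8, red, green, blue); there is no depth.
- camera_info(name): a dict with "camera_matrix" (3x3 intrinsics, pixels), "k1" (the pictures are not rectified: a ray, as slopes to the right and down, at radius r is drawn at 1 + k1 r^2 times it, then the intrinsics apply), "rvec" (rotation vector, rad) and "tvec" (3), from world to camera coordinates, as OpenCV has them. Camera axes: x right, y down, z forward; pixel columns grow to the right and rows downward; lengths in m; the calibration is good to about 2 mm. A picture is of the moment at which its call begins. camera_info takes no time and is no camera call.
- close_job(): hands the job in, once; it reports no verdict.
The state is a dict: "clock": time; "q": joint angles; "joint_velocities": joint speeds; "joint_torque": joint torques, N m; "position": TCP position; "ee_rot": TCP orientation; "contact_force": force on the tool from outside, world axes, zero at the start; "torque": the same for the moment, N m; "width": finger opening in m.
Only numpy, scipy, OpenCV 4.12 (cv2) and the standard library are available. Lean on these libraries where they do the work, as an engineer would, in place of code of your own. Each camera call takes 0.05 s, during which the arm holds its last target.

## Task

Two trays with fold-down splash shields stand on the lab bench, one holding an open beaker and the other a capped bottle. Fold the shield in front of the open beaker up about its hinge until it stands upright, and leave it standing there. Leave the bottle's shield folded as it is, and do not shift or tip the beaker or the bottle.

Things in the scene. Friction and masses are not known exactly. Their poses are not given: they have to be found in the camera images.
- shield (a joint): Hinge of the grey splash shield of the tray that holds the open beaker, rad: 0 = upright, positive = leaning forward, away from the beaker and out over the tray's front (towards the robot), 0.79 = 45 degrees. It starts leaning between 0.55 and 0.80. Stops at -0.35 and 1.2. The hinge is stiff (about 0.3 N m of friction, 3 N at the top edge): the panel stays wherever it is left and springs neither way.
- shield_hinge (a point): Middle of that shield's hinge line, 16 mm above the bench, fixed to the tray. Axes are the tray's: x horizontal from the front of the tray towards the beaker, y along the hinge line, z up. The tray is white plastic, 110 (x) by 150 (y) mm with a 12 mm rim, fixed to the bench; the hinge line lies 10 mm inside its front edge. The hinge posts rise 24 mm above the bench at y = +-70 mm and end in black knobs that reach to y = +-82 mm.
- shield_edge (a point): Middle of the free edge of that shield, 97 mm from the hinge line. The panel is a stiff grey plate 130 mm wide (y) and 5 mm thick; along its free edge runs a rail 12 mm thick and 14 mm deep. Axes: z from the hinge to the free edge, y along the hinge line, x square to the panel, towards the beaker when upright.
- beaker: Open beaker, about 75 mm wide and 88 mm high, loose on the tray; origin at the centre of its underside, z up. When the shield is upright the beaker stands about 18 mm behind it.
- bottle: Capped bottle, 55 mm wide and 103 mm high, loose on the other tray, behind the other, identical shield; origin at the centre of its underside, z up. Leave it.
- other_shield_edge (a point): Middle of the free edge of the bottle's shield (same size as the first, also leaning forward). Must stay as it is. Both trays stand in front of a bench centrifuge 275 mm high, with a pipette stand up to about 320 mm high nearer the robot to the right: keep the fingertips above 340 mm when crossing the bench.

How it is judged:
By the outcome, as a careful person would: the job done as asked, in the order asked, and still so for the second after the job is handed in, with the robot touching nothing.
It also fails if it takes over 35 s, if anything falls off the work surface, if the arm or the gripper's body presses on something with over 40 N, if the wrist force passes 120 N, or if a joint passes its speed limit or range.

## Working session

There is one attempt and no reset: what is moved stays moved. The work goes in short steps, Python scripts to look and compute and a tool call to move; the robot and the scene stay as the last step left them, time stands still between calls to the robot, and variables do not carry over. Pictures are saved under pics/ and viewed, and the job is handed in when it is done.

Besides the shell and the picture viewer there is one more tool, called after "Call:" as name(argument=value, ...), one argument or row to a line, values as JSON. step_arm: Moves the arm, as the interface text tells. Its arguments: {"type":"object","properties":{"series":{"type":"string"},"grip_force":{"type":"number"}},"required":["series"]}

```bash
mkdir -p pics; ls
python3 - <<'E'
from plant import *
import cv2
for n in("scene","top"):
    im=read_camera(n); cv2.imwrite(f"pics/{n}0.png",im[:,:,::-1]); print(camera_info(n))
print(get_obs())
E
```

```text
pics
{'camera_matrix': array([[365.77882385,   0.        , 253.90266163],
       [  0.        , 365.77882385, 185.89774505],
       [  0.        ,   0.        ,   1.        ]]), 'k1': -0.12096589549736482, 'rvec': array([ 1.94992815, -0.49897585,  0.33224382]), 'tvec': array([-0.67023632,  0.09304349,  0.8823042 ])}
{'camera_matrix': array([[409.74724724,   0.        , 257.7742584 ],
       [  0.        , 409.74724724, 191.1979748 ],
       [  0.        ,   0.        ,   1.        ]]), 'k1': 0.00235035246801777, 'rvec': array([ 2.06716851, -2.11953232,  0.24538926]), 'tvec': array([-0.27372412,  0.60153943,  0.8130711 ])}
{'clock': 0.1, 'q': array([ 1.05817849e+00,  4.87012230e-02,  9.77318433e-02,  1.62202333e+00,
       -6.61963532e-06,  1.44301731e+00]), 'joint_velocities': array([-2.27025634e-03, -1.85771337e-03,  3.93400353e-03, -9.77125894e-05,
        1.63283180e-03,  1.39687084e-03]), 'joint_torque': array([ 3.06351860e-03, -3.39850795e+01,  3.20936716e+01,  1.57649507e-02,
       -1.28160063e-04, -1.09114347e-05]), 'position': array([0.19681207, 0.48609942, 0.23021011]), 'ee_rot': array([-0.60064865, -3.08293871,  0.00327728]), 'contact_force': array([-0.55477182,  0.44531192,  0.34408094]), 'torque': array([-0.01840881,  0.02206454, -0.01367401]), 'width': 0.08510921792597227}
```

View pics/scene0.png

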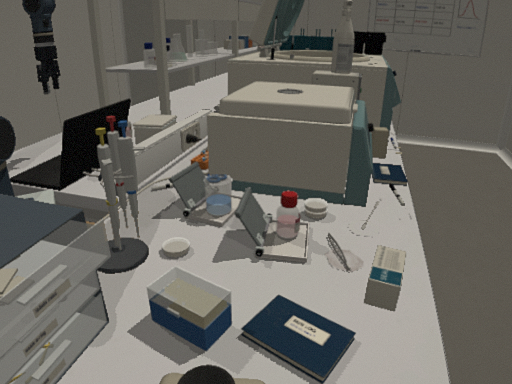

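View pics/top0.png

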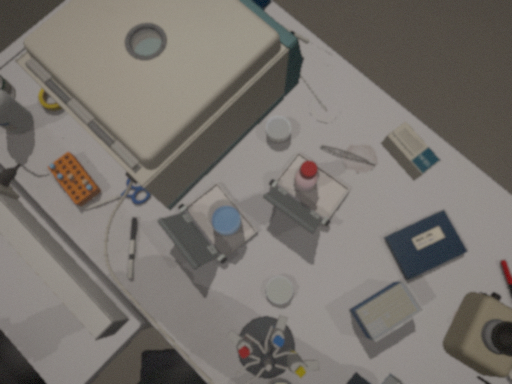

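```bash
cat > h.py <<'E'
import numpy as np,cv2
from plant import *
def cam(n):
    c=camera_info(n);R=cv2.Rodrigues(c['rvec'])[0];return c['camera_matrix'],c['k1'],R,np.array(c['tvec'])
def ray(n,u,v):
    K,k,R,t=cam(n)
    p=cv2.undistortPoints(np.array([[[u,v]]],float),K,np.array([k,0,0,0]))[0,0]
    return -R.T@t, R.T@np.array([p[0],p[1],1])
def onz(n,u,v,z):
    o,d=ray(n,u,v);return o+d*(z-o[2])/d[2]
def tri(a,b):
    o1,d1=ray("scene",*a);o2,d2=ray("top",*b)
    A=np.c_[d1,-d2];s=np.linalg.lstsq(A,o2-o1,rcond=None)[0]
    p,q=o1+s[0]*d1,o2+s[1]*d2
    return (p+q)/2,np.linalg.norm(p-q)
def proj(n,P):
    K,k,R,t=cam(n)
    return cv2.projectPoints(np.array(P,float).reshape(-1,3),cv2.Rodrigues(R)[0],t,K,np.array([k,0,0,0]))[0][:,0]
E
python3 - <<'E'
import cv2
a=cv2.imread('pics/top0.png')[170:290,140:280];cv2.imwrite('pics/tc.png',cv2.resize(a,None,fx=5,fy=5,interpolation=2))
a=cv2.imread('pics/scene0.png')[155:235,160:260];cv2.imwrite('pics/sc.png',cv2.resize(a,None,fx=7,fy=7,interpolation=2))
from h import *
for u,v in((226,220),(308,170),(190,240),(250,230)):print(onz("top",u,v,0.0))
E
```

```text
[ 0.54548606 -0.21398738  0.        ]
[ 0.66007593 -0.40844063  0.        ]
[ 0.5015922  -0.13191406  0.        ]
[ 0.52099808 -0.26865015  0.        ]
```

View pics/tc.png

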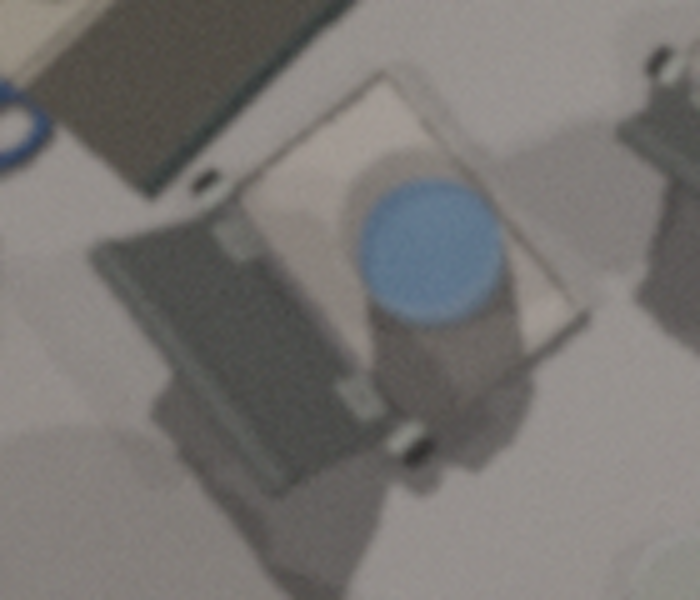

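View pics/sc.png

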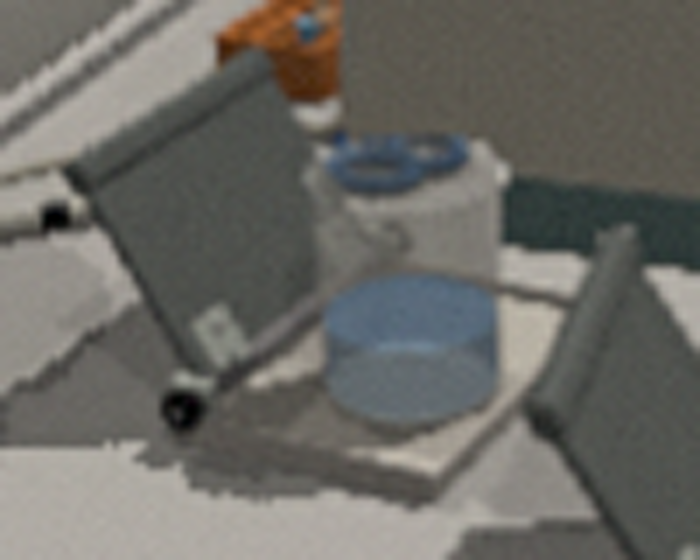

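Run:
```python
from h import *
def T(x,y):return 140+x/5,170+y/5
def S(x,y):return 160+x/7,155+y/7
ka=onz("top",*T(207,184),.016);kb=onz("top",*T(412,440),.016)
print(ka,kb,np.linalg.norm(ka-kb))
for p in((385,70),(590,315)):print('corner',onz("top",*T(*p),.012))
print('knob',tri(S(183,410),T(412,440)))
print('edge',tri(S(80,175),T(278,492)),tri(S(262,55),T(95,250)))
h=(ka+kb)/2; y=(ka-kb)/np.linalg.norm(ka-kb); x=np.array([y[1],-y[0],0]);print('h',h,'x',x,'yaw',np.arctan2(x[1],x[0]))
for th in(.55,.6,.65,.7,.75,.8):
    e=h+.097*(-np.sin(th)*x+np.cos(th)*np.array([0,0,1]))
    c=np.array([e-.065*y,e+.065*y]);
    print(th,e,((proj("top",c)-[140,170])*5).round().tolist(),((proj("scene",c)-[160,155])*7).round().tolist())
```

```text
[ 0.57573652 -0.11391573  0.016     ] [ 0.45803269 -0.20684015  0.016     ] 0.14996379087152756
corner [ 0.62833029 -0.19461365  0.012     ]
corner [ 0.51202389 -0.28677873  0.012     ]
knob (array([ 0.45765574, -0.20615179,  0.01079557]), np.float64(0.00162510332964986))
edge (array([ 0.43617613, -0.16013071,  0.08925262]), np.float64(0.006901848951724204)) (array([ 0.53609865, -0.08327225,  0.09134586]), np.float64(0.005601537515594389))
h [ 0.51688461 -0.16037794  0.016     ] x [ 0.6196457  -0.78488165  0.        ] yaw -0.9025051114781959
0.55 [ 0.48546816 -0.12058392  0.09869488] [[278.0, 487.0], [86.0, 240.0]] [[64.0, 153.0], [252.0, 36.0]]
0.6 [ 0.48294641 -0.11738972  0.09605755] [[271.0, 494.0], [79.0, 247.0]] [[55.0, 158.0], [244.0, 41.0]]
0.65 [ 0.48050949 -0.11430297  0.09322013] [[265.0, 500.0], [73.0, 254.0]] [[47.0, 164.0], [236.0, 46.0]]
0.7 [ 0.47816349 -0.11133138  0.09018969] [[259.0, 507.0], [68.0, 261.0]] [[39.0, 170.0], [228.0, 52.0]]
0.75 [ 0.47591428 -0.10848238  0.08697382] [[253.0, 513.0], [63.0, 268.0]] [[31.0, 177.0], [221.0, 58.0]]
0.8 [ 0.47376746 -0.10576309  0.08358055] [[247.0, 519.0], [58.0, 275.0]] [[24.0, 184.0], [214.0, 65.0]]
```

Run:
```python
import cv2
a=cv2.imread('pics/top0.png')[200:272,152:232];cv2.imwrite('pics/tc2.png',cv2.resize(a,None,fx=8,fy=8,interpolation=2))
a=cv2.imread('pics/scene0.png')[158:232,165:245];cv2.imwrite('pics/sc2.png',cv2.resize(a,None,fx=8,fy=8,interpolation=2))
```

```text
(no output)
```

View pics/tc2.png

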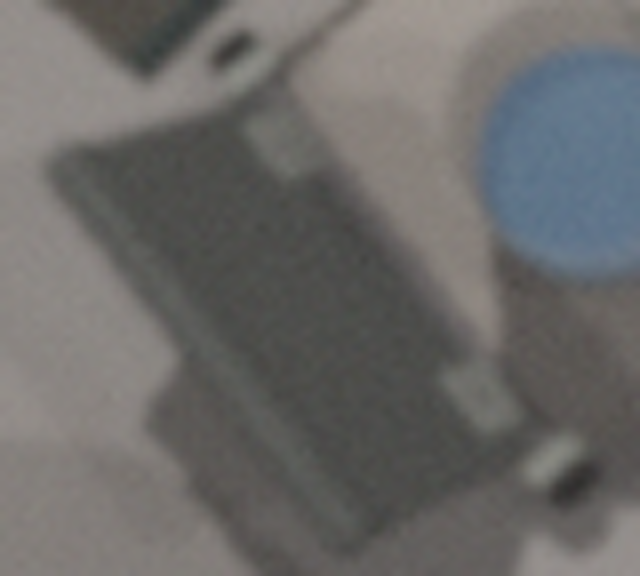

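View pics/sc2.png

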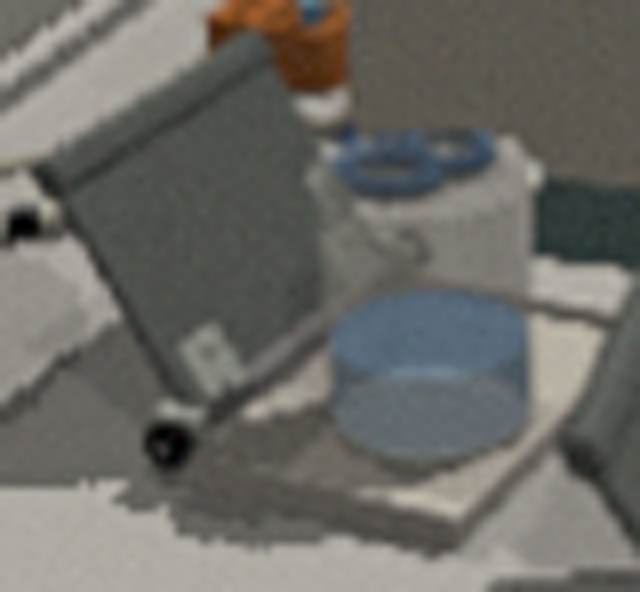

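```bash
cat > fit.py <<'E'
from h import *
from scipy.optimize import least_squares
def frame(p):
    hx,hy,yaw,th=p
    x=np.array([np.cos(yaw),np.sin(yaw),0]);y=np.array([-np.sin(yaw),np.cos(yaw),0]);z=np.array([0,0,1.])
    h=np.array([hx,hy,.016]);n=np.cos(th)*x+np.sin(th)*z;s=-np.sin(th)*x+np.cos(th)*z
    return h,x,y,z,n,s
def tray(p,a,b,zz):
    h,x,y,z,n,s=frame(p);q=h+a*x+b*y;q[2]=zz;return q
def pan(p,nn,b,ss):
    h,x,y,z,n,s=frame(p);return h+nn*n+b*y+ss*s
if __name__=="__main__":
    T=lambda x,y:(152+x/8,200+y/8)
    S=lambda x,y:(165+x/8,158+y/8)
    T1=lambda x,y:(140+x/5,170+y/5)
    obs=[("top",T(235,48),lambda p:tray(p,0,77,0)),]
    obs=[("top",T(235,48),lambda p:tray(p,0,.078,.018)),("top",T(575,480),lambda p:tray(p,0,-.078,.018)),
    ("top",T(50,168),lambda p:pan(p,-.006,.065,.097)),("top",T(340,555),lambda p:pan(p,-.006,-.065,.097)),
    ("top",T1(385,70),lambda p:tray(p,.1,.075,.012)),("top",T1(590,315),lambda p:tray(p,.1,-.075,.012)),
    ("scene",S(168,445),lambda p:tray(p,0,-.082,.016)),
    ("scene",S(48,172),lambda p:pan(p,0,-.065,.094)),("scene",S(265,38),lambda p:pan(p,.003,.065,.097)),
    ("scene",S(445,550),lambda p:tray(p,.1,-.075,.0))]
    f=lambda p:np.concatenate([proj(n,F(p))[0]-uv for n,uv,F in obs])
    r=least_squares(f,[.517,-.16,-.9,.67],loss='soft_l1')
    print(r.x,f(r.x).reshape(-1,2).round(1).tolist());print(pan(r.x,0,0,.097))
    print(np.sqrt(np.diag(np.linalg.inv(r.jac.T@r.jac))))
E
python3 fit.py
```

```text
[ 0.51420732 -0.16267    -0.91672526  0.52208635] [[0.4, 0.5], [-0.1, 0.5], [-0.8, -1.3], [0.7, 0.2], [0.8, -2.6], [0.4, -1.6], [-2.1, -0.1], [-1.5, -1.5], [-0.8, -2.9], [0.3, -0.4]]
[ 0.48477617 -0.12428062  0.10007772]
[0.00131159 0.00110687 0.01153245 0.02822929]
```

Run:
```python
from fit import *
from scipy.spatial.transform import Rotation as Ro
o=get_obs();R=Ro.from_rotvec(o['ee_rot']).as_matrix();print(R.round(3))
p=[.5142,-.1627,-.912,.56];h,x,y,z,n,s=frame(p)
a=np.arctan2(R[1,1],R[0,1]);b=np.arctan2(y[1],y[0]);print('tool y yaw',a,'hinge',b,'turn',(b-a+np.pi/2)%np.pi-np.pi/2)
print('cent base',onz("top",170,208,0),onz('top',178,170,.275),'pip',onz('top',265,350,0),onz('top',244,352,.3),onz('top',280,340,.3))
for d in(-.13,-.08,-.017):print(d,(h+d*x-.01*y))
```

```text
[[-0.927  0.375 -0.001]
 [ 0.375  0.927 -0.002]
 [ 0.    -0.002 -1.   ]]
tool y yaw 1.185957810169758 hinge 0.6587963267948966 turn -0.5271614833748615
cent base [ 0.57689293 -0.08447628  0.        ] [ 0.5848478  -0.15685392  0.275     ] pip [ 0.26274392 -0.29558252  0.        ] [ 0.30066103 -0.26331827  0.3       ] [ 0.31581667 -0.31588026  0.3       ]
-0.13 [ 0.42671119 -0.0660268   0.016     ]
-0.08 [ 0.45731946 -0.10556328  0.016     ]
-0.017 [ 0.49588589 -0.15537925  0.016     ]
```

Call:
step_arm(
  series="0 0 0 0 0 50 1;0 0 0 0 0 50 1;0 0 0 0 0 50 1;0 0 -0.04 17 -43 0 1;0 0 -0.04 17 -43 0 1;0 0 -0.04 17 -43 0 1;0 0 -0.04 17 -43 0 1;0 0 -0.04 17 -43 0 1;0 0 -0.04 17 -43 0 1;0 0 -0.04 17 -43 0 1;0 0 -0.04 17 -43 0 1;0 0 -0.04 17 -43 0 1",
)

```text
clock: 1.3
position: [0.3484, 0.0848, 0.3666]
ee_rot: [-1.137, -2.912, 0.046]
contact_force: [1.1, 0.0, -0.7]
width: 0.0001
```

Call:
step_arm(
  series="0 0 -0.042 17 -39 5 1;0 0 -0.042 17 -39 5 1;0 0 -0.042 17 -39 2 1;0 0 -0.042 17 -39 0 1;0 0 0 0 0 0 1;0 0 0 0 0 0 1",
)

```text
clock: 1.9
position: [0.418, -0.0839, 0.3747]
ee_rot: [-1.4, -2.785, 0.045]
contact_force: [-0.0, 1.1, 0.7]
width: -0.0
```

```bash
cat > st.py <<'E'
from fit import *
from scipy.spatial.transform import Rotation as Ro
def st(p=[.5142,-.1627,-.912,.56],d=-.13,b=-.02,zt=.08):
    o=get_obs();R=Ro.from_rotvec(o['ee_rot'])
    h,x,y,z,n,s=frame(p)
    G=np.c_[-x,y,-z]
    if np.linalg.det(G)<0: G=np.c_[x,y,-z]
    G2=np.c_[-G[:,0],-G[:,1],G[:,2]]
    e=min([(Ro.from_matrix(g)*R.inv()).as_rotvec() for g in(G,G2)],key=np.linalg.norm)
    tgt=h+d*x+b*y;tgt[2]=zt
    r=o['position']-h
    print('t',o['clock'],'pos',o['position'].round(4),'tray xy',(r@x*1000).round(1),(r@y*1000).round(1),'turn',e.round(3),'to tgt mm',((tgt-o['position'])*1000).round(1),'F',o['contact_force'].round(1),'Fx',(o['contact_force']@x).round(1))
if __name__=="__main__":
    st(); cv2.imwrite('pics/a1.png',read_camera("scene")[:,:,::-1])
E
python3 st.py
```

```text
t 1.9 pos [ 0.418  -0.0839  0.3747] tray xy -121.2 -27.9 turn [ 0.015 -0.034  0.02 ] to tgt mm [   0.8   11.8 -294.7] F [-0.   1.1  0.7] Fx -0.9
```

View pics/a1.png

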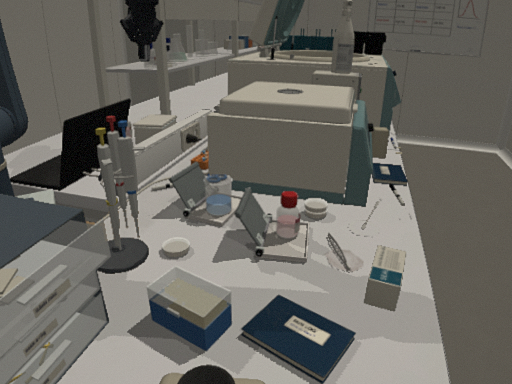

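Call:
step_arm(
  series="0.015 -0.034 0.02 1 12 -45 1;0 0 0 0 0 -50 1;0 0 0 0 0 -50 1;0 0 0 0 0 -50 1;0 0 0 0 0 -50 1;0 0 0 0 0 -35 1;0 0 0 0 0 -10 1;0 0 0 0 0 0 1",
)

```text
clock: 2.75
position: [0.4153, -0.0602, 0.0799]
ee_rot: [1.348, 2.825, 0.006]
contact_force: [-0.5, -0.9, 0.2]
width: 0.0001
```

Run:
```python
from st import *
st(zt=.082,d=-.08)
for n in("scene","top"): 
  im=read_camera(n)[:,:,::-1]
  im=im[140:240,130:290] if n=="scene" else im[150:300,130:290]
  cv2.imwrite(f'pics/b_{n}.png',cv2.resize(im,None,fx=4,fy=4,interpolation=2))
```

```text
t 2.75 pos [ 0.4153 -0.0602  0.0799] tray xy -141.6 -15.4 turn [ 0.002  0.012 -0.021] to tgt mm [ 34.1 -51.5   2.1] F [-0.5 -0.9  0.2] Fx 0.4
```

View pics/b_scene.png

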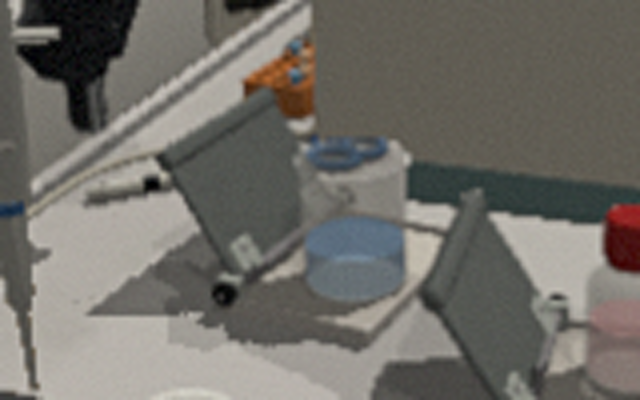

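View pics/b_top.png

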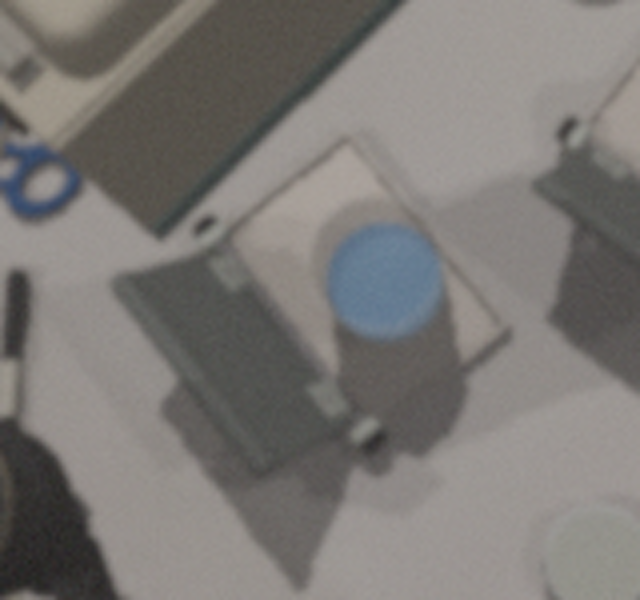

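Call:
step_arm(
  series="0.002 0.012 -0.02 13 -20 2 1;0 0 0 13 -20 0 1;0 0 0 5 -6 0 1;0 0 0 0 0 0 1",
)

```text
clock: 3.25
position: [0.4566, -0.1099, 0.0957]
ee_rot: [1.37, 2.803, 0.004]
contact_force: [0.5, -0.0, -0.3]
width: 0.0
```

Run:
```python
from st import *
st(zt=.082,d=-.07)
print((proj("scene",get_obs()['position'])[0]-[130,140])*4)
im=read_camera("scene")[:,:,::-1][140:240,130:290]
cv2.imwrite(f'pics/c.png',cv2.resize(im,None,fx=4,fy=4,interpolation=2))
```

```text
t 3.25 pos [ 0.4566 -0.1099  0.0957] tray xy -77.1 -13.2 turn [ 0.007  0.021 -0.003] to tgt mm [ -1.   -9.7 -13.7] F [ 0.5 -0.  -0.3] Fx 0.4
[166.54435772 118.92477592]
```

View pics/c.png

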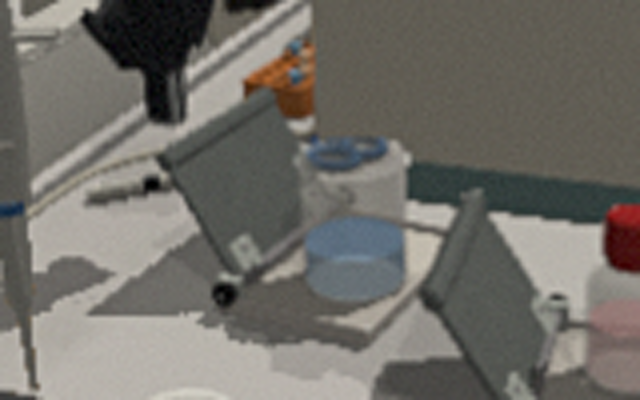

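Call:
step_arm(
  series="0.007 0.021 0 -6 0 -20 1;0 0 0 0 0 -2 1;0 0 0 0 0 0 1",
)

```text
clock: 3.6
position: [0.4497, -0.1083, 0.0733]
ee_rot: [-1.376, -2.823, -0.001]
contact_force: [-0.4, -0.6, 0.3]
width: 0.0005
```

```bash
python3 -c "
from st import *
st(zt=.075,d=-.07)"
```

```text
t 3.6 pos [ 0.4497 -0.1083  0.0733] tray xy -82.5 -17.7 turn [-0.001 -0.    -0.005] to tgt mm [  5.9 -11.3   1.7] F [-0.4 -0.6  0.3] Fx 0.2
```

Call:
step_arm(
  series="0 0 0 4 -5 0 1;0 0 0 4 -5 0 1;0 0 0 4 -5 0 1",
)

```text
clock: 3.9
position: [0.4595, -0.1211, 0.0722]
ee_rot: [-1.371, -2.819, -0.004]
contact_force: [-7.5, 9.0, 8.6]
width: -0.0001
```

```bash
python3 -c "
from st import *
st(zt=.075,d=-.07)"
```

```text
t 3.9 pos [ 0.4595 -0.1211  0.0722] tray xy -66.4 -17.8 turn [-0.006 -0.006 -0.007] to tgt mm [-3.9  1.5  2.8] F [-7.5  9.   8.6] Fx -11.7
```

Call:
step_arm(
  series="0 0 0 4 -5 3 1;0 0 0 4 -5 2 1;0 0 0 4 -5 2 1;0 0 0 4 -5 2 1",
)

```text
clock: 4.3
position: [0.4697, -0.1343, 0.0822]
ee_rot: [-1.358, -2.801, -0.021]
contact_force: [-3.3, 3.7, 3.8]
width: 0.0002
```

```bash
python3 -c "
from st import *
st(zt=.085,d=-.017)"
```

```text
t 4.3 pos [ 0.4697 -0.1343  0.0822] tray xy -49.7 -17.8 turn [-0.025 -0.02  -0.009] to tgt mm [ 18.2 -27.2   2.8] F [-3.3  3.7  3.8] Fx -5.0
```

Continuing to about 8 mm short of the nominal end, then measuring.

Call:
step_arm(
  series="-0.02 -0.02 0 4 -5 1 1;0 0 0 4 -5 1 1;0 0 0 4 -5 1 1;0 0 0 4 -5 0 1;0 0 0 0 0 0 1",
)

```text
clock: 4.8
position: [0.4854, -0.1536, 0.0871]
ee_rot: [-1.367, -2.822, -0.011]
contact_force: [-0.6, 1.1, 0.2]
width: 0.0001
```

Run:
```python
from st import *
st(zt=.085,d=-.017)
for n in("scene","top"): 
  im=read_camera(n)[:,:,::-1]
  im=im[140:240,145:265] if n=="scene" else im[165:285,140:280]
  cv2.imwrite(f'pics/d_{n}.png',cv2.resize(im,None,fx=5,fy=5,interpolation=2))
```

```text
t 4.8 pos [ 0.4854 -0.1536  0.0871] tray xy -24.8 -17.2 turn [-0.009 -0.002 -0.01 ] to tgt mm [ 2.6 -7.9 -2.1] F [-0.6  1.1  0.2] Fx -1.3
```

View pics/d_scene.png

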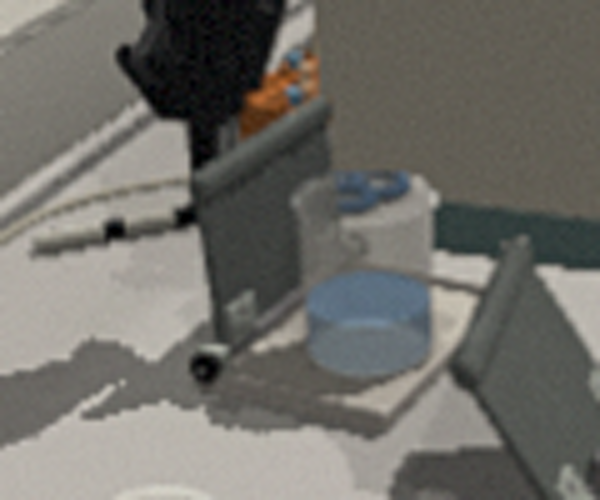

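View pics/d_top.png

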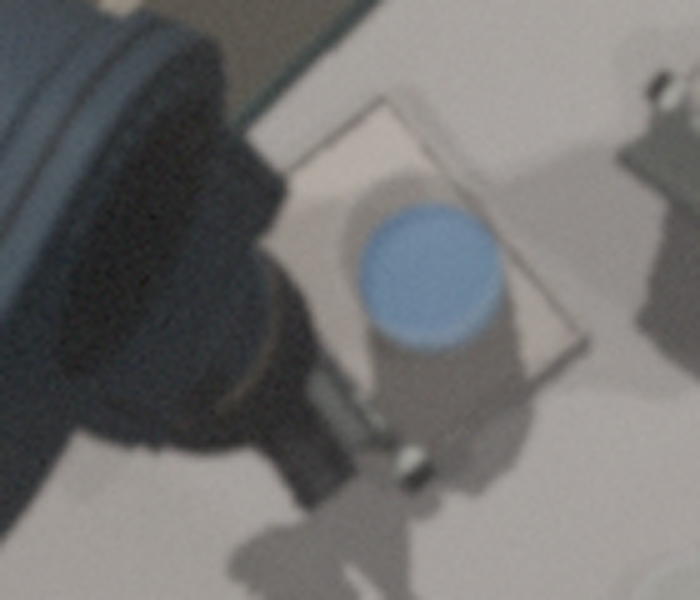

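Run:
```python
from fit import *
S=lambda q:((q-[145,140])*5).round().tolist()
for th in(0,.08,.15,.25,.56,.65):
    p=[.5142,-.1627,-.912,th]
    k=proj("scene",tray(p,0,-.082,.016))[0]
    pts=np.array([pan(p,a,b,c) for a,b,c in((-.006,-.065,.097),(.006,-.065,.097),(.006,-.065,.083),(.006,.065,.097),(-.006,.065,.097),(.0025,-.065,.01))])
    print(th,S(k),[ ((q-k)*5).round().astype(int).tolist() for q in proj("scene",pts)])
```

```text
0 [195.0, 368.0] [[-6, -194], [15, -190], [17, -163], [147, -275], [127, -278], [21, -31]]
0.08 [195.0, 368.0] [[-19, -195], [2, -193], [6, -166], [134, -277], [115, -279], [20, -32]]
0.15 [195.0, 368.0] [[-30, -195], [-10, -194], [-4, -167], [123, -278], [104, -278], [19, -32]]
0.25 [195.0, 368.0] [[-46, -193], [-26, -195], [-18, -168], [108, -279], [90, -276], [17, -33]]
0.56 [195.0, 368.0] [[-88, -176], [-72, -185], [-58, -161], [65, -269], [50, -260], [12, -33]]
0.65 [195.0, 368.0] [[-98, -169], [-84, -179], [-68, -156], [53, -263], [40, -253], [10, -33]]
```

Run:
```python
import cv2
a=cv2.imread('pics/d_scene.png')[80:400,160:360];cv2.imwrite('pics/d2.png',cv2.resize(a,None,fx=1.8,fy=1.8))
```

```text
(no output)
```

View pics/d2.png

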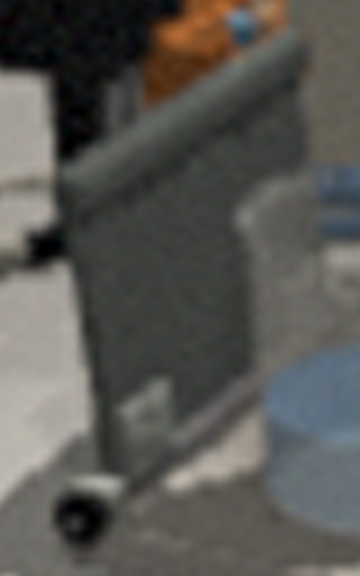

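Call:
step_arm(
  series="0 0 0 3 -4 -1 1;0 0 0 2 -4 0 1;0 0 0 0 0 0 1;0 0 0 0 0 0 1",
)

```text
clock: 5.3
position: [0.4907, -0.1612, 0.0854]
ee_rot: [-1.366, -2.822, -0.014]
contact_force: [-1.9, 3.0, 2.4]
width: 0.0002
```

Run:
```python
from st import *
st(zt=.085,d=-.017)
```

```text
t 5.3 pos [ 0.4907 -0.1612  0.0854] tray xy -15.5 -17.7 turn [-0.011 -0.002 -0.011] to tgt mm [-2.7 -0.3 -0.4] F [-1.9  3.   2.4] Fx -3.5
```

Nominally upright (−0.015 rad). Back the tool off, raise it, and measure with a clear view.

Call:
step_arm(
  series="0 0 0 -15 20 0 1;0 0 0 -24 32 0 1;0 0 0 -24 32 0 1;0 0 0 0 0 50 1;0 0 0 0 0 50 1;0 0 0 0 0 50 1;0 0 0 0 0 50 1;0 0 0 -10 30 50 1;0 0 0 -10 40 30 1;0 0 0 -10 40 0 1;0 0 0 0 0 0 1",
)

```text
clock: 6.4
position: [0.3705, 0.0363, 0.3349]
ee_rot: [-1.356, -2.775, 0.011]
contact_force: [0.0, -1.2, -0.1]
width: -0.0
```

Run:
```python
from st import *
st()
for n in("scene","top"): 
  im=read_camera(n)[:,:,::-1]
  cv2.imwrite(f'pics/e_{n}full.png',im)
  im=im[155:232,175:255] if n=="scene" else im[180:272,165:270]
  cv2.imwrite(f'pics/e_{n}.png',cv2.resize(im,None,fx=7,fy=7,interpolation=2))
```

```text
t 6.4 pos [0.3705 0.0363 0.3349] tray xy -245.3 8.2 turn [-0.017 -0.051 -0.003] to tgt mm [  48.3 -108.4 -254.9] F [ 0.  -1.2 -0.1] Fx 1.0
```

View pics/e_scene.png

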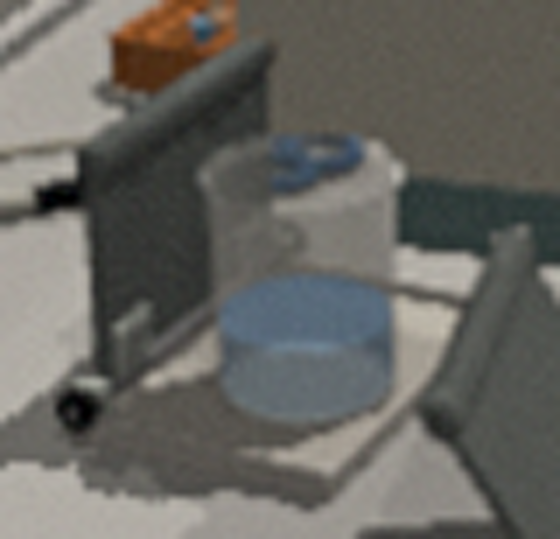

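View pics/e_top.png

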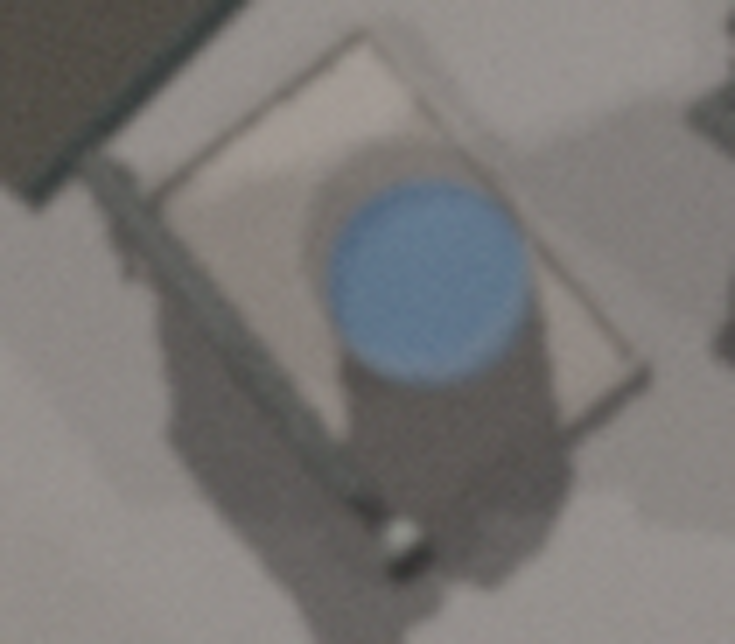

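Run:
```python
from fit import *
from scipy.optimize import least_squares
T=lambda x,y:(165+x/7,180+y/7)
S=lambda x,y:(175+x/7,155+y/7)
tr=[("top",T(405,568),lambda p:tray(p,0,-.078,.018)),
 ("top",T(368,32),lambda p:tray(p,.1,.075,.012)),("top",T(648,375),lambda p:tray(p,.1,-.075,.012)),
 ("scene",S(75,408),lambda p:tray(p,0,-.082,.016)),("scene",S(325,502),lambda p:tray(p,.1,-.075,0))]
ed=[("top",T(80,168),lambda p:pan(p,-.006,.065,.097)),("top",T(352,508),lambda p:pan(p,-.006,-.065,.097)),("top",T(380,488),lambda p:pan(p,.006,-.065,.097)),
 ("scene",S(80,152),lambda p:pan(p,-.006,-.065,.097)),("scene",S(272,45),lambda p:pan(p,.006,.065,.097))]
for name,obs in(("all",tr+ed),("top",[o for o in tr+ed if o[0]=="top"]),("scene",[o for o in tr+ed if o[0]=="scene"])):
    f=lambda p:np.concatenate([proj(n,F(p))[0]-uv for n,uv,F in obs])
    r=least_squares(f,[.514,-.162,-.91,0]);print(name,r.x.round(4),f(r.x).reshape(-1,2).round(1).tolist())
# line of rail B-end vs hinge in top
p=[.5142,-.1627,-.912,0]
for th in(-.1,0,.1):
  p[3]=th;print(th,[((proj("top",pan(p,a,b,.097))[0]-[165,180])*7).round().tolist() for a,b in((-.006,.065),(-.006,-.065),(.006,-.065))],[((proj("scene",pan(p,a,b,.097))[0]-[175,155])*7).round().tolist() for a,b in((-.006,-.065),(.006,-.065),(.006,.065))])
```

```text
all [ 0.5117 -0.162  -0.9084 -0.0661] [[0.9, 0.4], [-0.5, -2.2], [0.5, -1.5], [-2.6, 0.4], [-1.2, -0.3], [0.0, -0.7], [0.3, 0.4], [1.1, -0.6], [-2.2, -1.4], [0.6, -2.2]]
top [ 0.5105 -0.1608 -0.9207 -0.0743] [[-0.0, 1.2], [-0.4, -1.6], [-0.0, -0.3], [0.0, -0.6], [-0.3, 1.0], [0.6, 0.1]]
scene [ 0.51   -0.165  -0.8606 -0.102 ] [[-1.5, 1.4], [0.9, -0.2], [-0.1, -0.4], [0.7, -1.7]]
-0.1 [[92.0, 147.0], [366.0, 495.0], [399.0, 468.0]] [[79.0, 143.0], [109.0, 152.0], [291.0, 31.0]]
0 [[66.0, 168.0], [338.0, 517.0], [372.0, 490.0]] [[56.0, 139.0], [85.0, 144.0], [269.0, 25.0]]
0.1 [[40.0, 189.0], [312.0, 539.0], [345.0, 511.0]] [[33.0, 137.0], [61.0, 140.0], [247.0, 21.0]]
```

Run:
```python
from fit import *
im=cv2.imread('pics/e_scenefull.png')[172:218,180:216];cv2.imwrite('pics/f.png',cv2.resize(im,None,fx=13,fy=13,interpolation=2))
for th in(-.15,-.1,-.05,0,.05,.1):
  p=[.512,-.162,-.909,th]
  k=proj("scene",tray(p,0,-.082,.016))[0]
  print(th,[((proj("scene",pan(p,a,-.065,s))[0]-k)*13).round().tolist() for a,s in((-.0025,.015),(-.0025,.075),(.0025,.015),(.0025,.075),(-.006,.083),(-.006,.097),(.006,.097),(.006,.083))])
```

```text
-0.15 [[41.0, -108.0], [60.0, -381.0], [63.0, -100.0], [83.0, -373.0], [47.0, -424.0], [51.0, -491.0], [107.0, -471.0], [102.0, -405.0]]
-0.1 [[38.0, -109.0], [43.0, -386.0], [60.0, -102.0], [66.0, -379.0], [28.0, -429.0], [29.0, -496.0], [84.0, -480.0], [83.0, -412.0]]
-0.05 [[35.0, -109.0], [26.0, -390.0], [57.0, -103.0], [49.0, -384.0], [9.0, -432.0], [7.0, -501.0], [62.0, -487.0], [64.0, -419.0]]
0 [[32.0, -109.0], [9.0, -393.0], [54.0, -104.0], [32.0, -389.0], [-10.0, -435.0], [-15.0, -504.0], [40.0, -494.0], [45.0, -425.0]]
0.05 [[28.0, -109.0], [-7.0, -395.0], [50.0, -106.0], [15.0, -392.0], [-28.0, -437.0], [-37.0, -506.0], [17.0, -499.0], [26.0, -429.0]]
0.1 [[25.0, -109.0], [-24.0, -397.0], [47.0, -107.0], [-2.0, -395.0], [-46.0, -437.0], [-58.0, -507.0], [-5.0, -503.0], [7.0, -433.0]]
```

View pics/f.png

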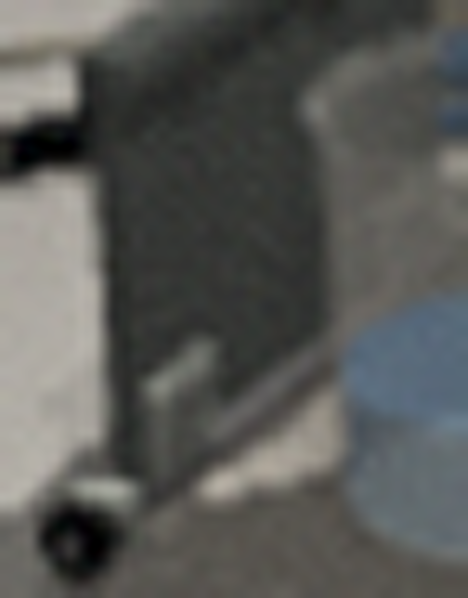

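Call:
step_arm(
  series="-0.017 -0.05 0 10 -17 25 1;0 0 0 20 -35 5 1;0 0 0 20 -35 3 1;0 0 0 20 -35 0 1;0 0 0 20 -35 0 1;0 0 0 20 -35 0 1;0 0 0 15 -25 0 1;0 0 0 10 -17 0 1;0 0 0 0 0 0 1;0 0 0 0 0 0 1",
)

```text
clock: 7.5
position: [0.5079, -0.2292, 0.3538]
ee_rot: [-1.405, -2.799, 0.021]
contact_force: [1.2, 0.4, 0.4]
width: 0.0001
```

Run:
```python
from st import *
st([.512,-.162,-.909,0],d=.038,b=-.03,zt=.115)
```

```text
t 7.5 pos [ 0.5079 -0.2292  0.3538] tray xy 50.5 -44.5 turn [ 0.008 -0.015  0.021] to tgt mm [   3.7   18.8 -238.8] F [1.2 0.4 0.4] Fx 0.4
```

Call:
step_arm(
  series="0.008 -0.015 0.02 3 5 -30 1;0 0 0 0 0 -40 1;0 0 0 0 0 -40 1;0 0 0 0 0 -40 1;0 0 0 0 0 -20 1;0 0 0 0 0 0 1;0 0 0 0 0 0 1",
)

```text
clock: 8.2
position: [0.5053, -0.2217, 0.1788]
ee_rot: [1.379, 2.82, -0.001]
contact_force: [0.2, 0.2, 0.3]
width: -0.0002
```

Run:
```python
from st import *
st([.512,-.162,-.909,0],d=.038,b=-.03,zt=.115)
im=read_camera("scene")[:,:,::-1][100:230,150:300]
cv2.imwrite('pics/g.png',cv2.resize(im,None,fx=4,fy=4,interpolation=2))
```

```text
t 8.2 pos [ 0.5053 -0.2217  0.1788] tray xy 43.0 -42.0 turn [0.002 0.002 0.001] to tgt mm [  6.4  11.3 -63.8] F [0.2 0.2 0.3] Fx -0.1
```

View pics/g.png

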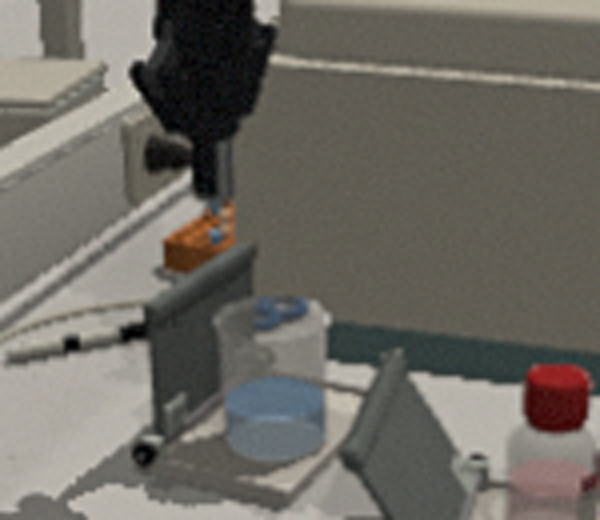

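Call:
step_arm(
  series="0 0 0 0 3 -20 1;0 0 0 0 3 -20 1;0 0 0 0 0 -15 1;0 0 0 0 0 -8 1;0 0 0 0 0 0 1;0 0 0 0 0 0 1",
)

```text
clock: 8.85
position: [0.5125, -0.2195, 0.1287]
ee_rot: [1.368, 2.798, -0.005]
contact_force: [-0.7, -0.5, -0.0]
width: 0.0003
```

Run:
```python
from st import *
st([.512,-.162,-.909,0],d=.017,b=-.035,zt=.103)
im=read_camera("scene")[:,:,::-1][140:230,160:270]
cv2.imwrite('pics/g2.png',cv2.resize(im,None,fx=5,fy=5,interpolation=2))
```

```text
t 8.85 pos [ 0.5125 -0.2195  0.1287] tray xy 45.7 -34.9 turn [0.015 0.023 0.   ] to tgt mm [-17.7  22.6 -25.7] F [-0.7 -0.5 -0. ] Fx -0.0
```

View pics/g2.png

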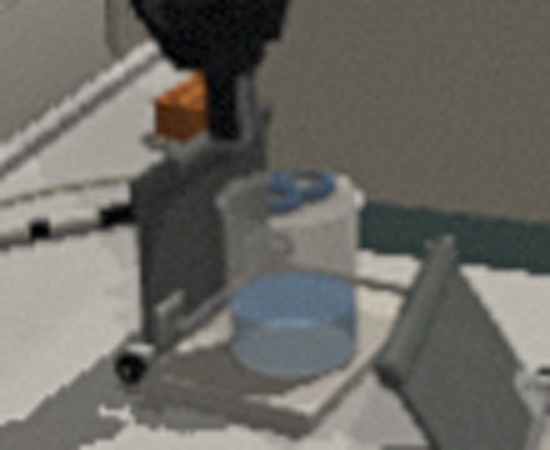

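Call:
step_arm(
  series="0.01 0.02 0 -2 3 -10 1;0 0 0 -2 2 -10 1;0 0 0 0 0 -4 1;0 0 0 0 0 0 1;0 0 0 0 0 0 1",
)

```text
clock: 9.4
position: [0.5093, -0.2149, 0.1047]
ee_rot: [1.377, 2.817, -0.005]
contact_force: [0.6, -0.2, 0.6]
width: 0.0002
```

Run:
```python
from st import *
st([.512,-.162,-.909,0],d=.017,b=-.035,zt=.103)
```

```text
t 9.4 pos [ 0.5093 -0.2149  0.1047] tray xy 40.1 -34.6 turn [0.005 0.004 0.   ] to tgt mm [-14.5  17.9  -1.7] F [ 0.6 -0.2  0.6] Fx 0.5
```

Now pull slowly (about 4 mm per row), feeling for contact near x ≈ 22.

Call:
step_arm(
  series="0 0 0 -3 4 0 1;0 0 0 -3 4 0 1;0 0 0 -2 3 0 1;0 0 0 0 0 0 1",
)

```text
clock: 9.8
position: [0.5006, -0.2028, 0.1051]
ee_rot: [1.377, 2.817, -0.005]
contact_force: [-0.8, 0.1, 0.8]
width: -0.0002
```

Run:
```python
from st import *
st([.512,-.162,-.909,0],d=.017,b=-.035,zt=.103)
```

```text
t 9.8 pos [ 0.5006 -0.2028  0.1051] tray xy 25.2 -34.1 turn [0.005 0.004 0.   ] to tgt mm [-5.7  5.9 -2.1] F [-0.8  0.1  0.8] Fx -0.6
```

Call:
step_arm(
  series="0 0 0 -1 1.5 0 1;0 0 0 0 0 0 1",
)

```text
clock: 10.0
position: [0.4996, -0.2012, 0.1056]
ee_rot: [1.376, 2.816, -0.005]
contact_force: [0.4, -0.4, 0.9]
width: 0.0002
```

Call:
step_arm(
  series="0 0 0 -1 1.5 0 1;0 0 0 0 0 0 1",
)

```text
clock: 10.2
position: [0.4987, -0.1997, 0.1058]
ee_rot: [1.376, 2.816, -0.005]
contact_force: [-0.3, 0.6, -0.5]
width: -0.0002
```

Run:
```python
from st import *
st([.512,-.162,-.909,0],d=.017,b=-.035,zt=.103)
```

```text
t 10.2 pos [ 0.4987 -0.1997  0.1058] tray xy 21.6 -33.6 turn [0.006 0.005 0.   ] to tgt mm [-3.9  2.7 -2.8] F [-0.3  0.6 -0.5] Fx -0.6
```

Call:
step_arm(
  series="0 0 0 -1 1 -1 1;0 0 0 0 0 0 1",
)

```text
clock: 10.4
position: [0.4982, -0.1991, 0.1051]
ee_rot: [1.376, 2.814, -0.005]
contact_force: [0.1, 0.5, -0.7]
width: -0.0002
```

Call:
step_arm(
  series="0 0 0 -1 1 0 1;0 0 0 0 0 0 1",
)

```text
clock: 10.6
position: [0.4979, -0.1988, 0.1052]
ee_rot: [1.375, 2.812, -0.006]
contact_force: [0.1, 0.2, -0.0]
width: -0.0001
```

Call:
step_arm(
  series="0 0 0 -1 1 0 1;0 0 0 0 0 0 1",
)

```text
clock: 10.8
position: [0.4975, -0.1982, 0.1052]
ee_rot: [1.375, 2.811, -0.007]
contact_force: [0.9, -0.8, -0.2]
width: -0.0002
```

Run:
```python
from st import *
st([.512,-.162,-.909,0],d=.017,b=-.035,zt=.103)
```

```text
t 10.8 pos [ 0.4975 -0.1982  0.1052] tray xy 19.7 -33.7 turn [0.009 0.009 0.001] to tgt mm [-2.7  1.3 -2.2] F [ 0.9 -0.8 -0.2] Fx 1.2
```

Call:
step_arm(
  series="0 0 0 -1.5 2 -1 1;0 0 0 0 0 0 1",
)

```text
clock: 11.0
position: [0.4966, -0.197, 0.1053]
ee_rot: [1.374, 2.808, -0.008]
contact_force: [0.8, 0.3, -1.0]
width: -0.0002
```

Call:
step_arm(
  series="0.006 0.006 0 -1.5 2 0 1;0 0 0 0 0 0 1",
)

```text
clock: 11.2
position: [0.495, -0.195, 0.1053]
ee_rot: [1.378, 2.816, -0.004]
contact_force: [1.2, -1.3, 1.3]
width: -0.0001
```

Run:
```python
from st import *
st([.512,-.162,-.909,0],d=.017,b=-.035,zt=.103)
im=read_camera("scene")[:,:,::-1][172:218,180:216];cv2.imwrite('pics/g3.png',cv2.resize(im,None,fx=13,fy=13,interpolation=2))
```

```text
t 11.2 pos [ 0.495  -0.195   0.1053] tray xy 15.6 -33.7 turn [0.005 0.005 0.001] to tgt mm [-0.2 -1.9 -2.3] F [ 1.2 -1.3  1.3] Fx 1.7
```

View pics/g3.png

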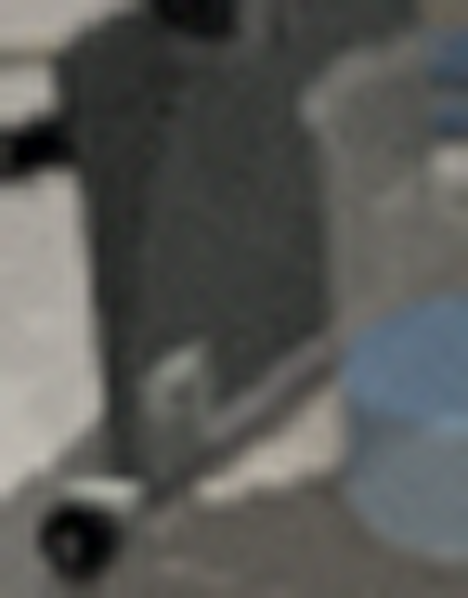

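Call:
step_arm(
  series="0 0 0 4 -5 1 1;0 0 0 4 -5 3 1;0 0 0 2 -3 15 1;0 0 0 0 0 30 1;0 0 0 0 0 45 1;0 0 0 0 0 50 1;0 0 0 0 0 50 1;0 0 0 0 0 45 1;0 0 0 -10 25 20 1;0 0 0 -20 40 5 1;0 0 0 -20 40 0 1;0 0 0 -20 40 0 1",
)

```text
clock: 12.45
position: [0.4287, -0.0603, 0.3717]
ee_rot: [-1.386, -2.801, -0.006]
contact_force: [0.1, 0.5, -0.4]
width: 0.0005
```

Call:
step_arm(
  series="0 0 0 -20 40 0 1;0 0 0 -20 40 0 1;0 0 0 0 0 0 1;0 0 0 0 0 0 1",
)

```text
clock: 12.85
position: [0.3843, 0.0266, 0.3743]
ee_rot: [-1.377, -2.805, -0.012]
contact_force: [-0.3, -0.4, -0.1]
width: -0.0
```

Run:
```python
from st import *
st()
for n in("scene","top"): 
  im=read_camera(n)[:,:,::-1]
  cv2.imwrite(f'pics/z_{n}full.png',im)
a=cv2.imread('pics/z_scenefull.png')[172:218,180:216];b=cv2.imread('pics/z_topfull.png')[150:270,150:350]
cv2.imwrite('pics/z1.png',cv2.resize(a,None,fx=13,fy=13,interpolation=2))
cv2.imwrite('pics/z2.png',np.vstack([cv2.resize(b,None,fx=3.5,fy=2.4),cv2.resize(cv2.imread('pics/top0.png')[150:270,150:350],None,fx=3.5,fy=2.4)]))
```

```text
t 12.85 pos [0.3843 0.0266 0.3743] tray xy -229.2 13.1 turn [-0.014 -0.011  0.001] to tgt mm [  34.6  -98.7 -294.3] F [-0.3 -0.4 -0.1] Fx 0.2
```

View pics/z1.png

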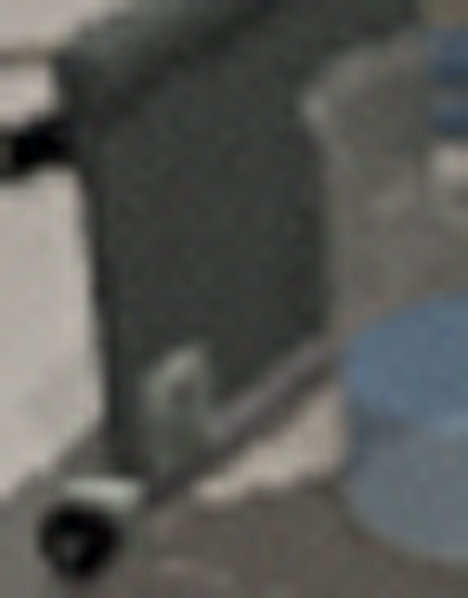

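View pics/z2.png

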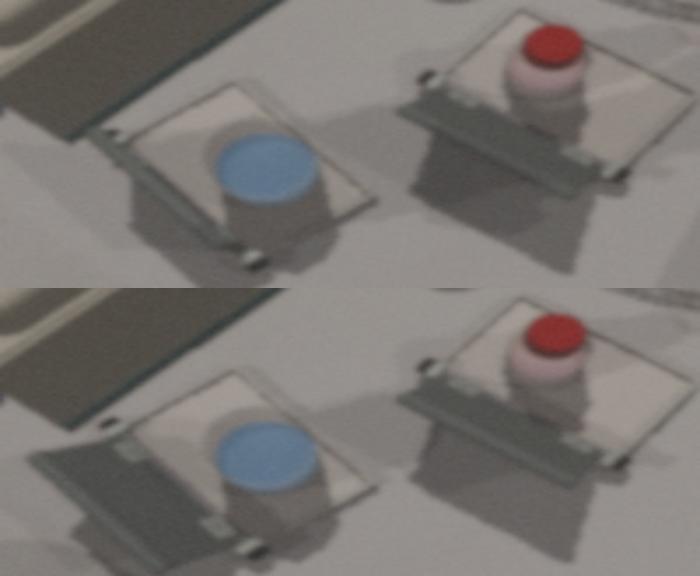

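View pics/z_scenefull.png

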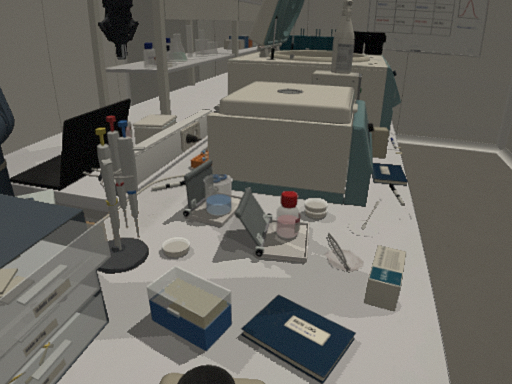

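```bash
python3 -c "
from plant import *
print(close_job())"
```

```text
the job is handed in; nothing more can be done
None
```

The shield in front of the beaker is now standing upright, and I handed the job in at about 13 s on the robot clock.

- **What I did:** I pushed the shield's rail up from the front with the shut fingertips. The camera then showed it about 0.05 rad past upright. I brought the fingertips in over the beaker, pulled the rail back about 5 mm, and moved the arm clear.
- **Shield angle:** The last scene picture puts the shield within about 0.02 rad of upright, judging by the slope of the panel's edge and where the rail sits relative to the hinge knob. It did not move when the fingers left.
- **Beaker, bottle and other shield:** In the top picture the beaker and the other shield look unchanged from the start. The bottle cap differs by under a pixel, which I take as reading error.
- **Forces:** The largest tool force I read was about 15 N.
- **What disagreed:** The position fits left pixel errors of up to about 3 px (roughly 5 mm). After the first push, the tool position suggested 0.015 rad past upright while the camera suggested 0.05 to 0.1 rad. I went by the panel-edge slope, because it does not depend on the absolute calibration.

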